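# Close up and start the bench centrifuge

## Task

The tubes are loaded: get the bench centrifuge running. Put the rotor cover that fits (the larger of the two lying on the bench) on the rotor's rim so that it sits down level, lowering it rather than dropping it; then swing the machine's lid over, press it shut past its catch so that it stays fully home, and press the start button right in and let it go. Leave the smaller cover, the jar and the beaker where they stand.

Things in the scene. Friction and masses are not known exactly. Their poses are not given: they have to be found in the camera images.
- centrifuge: Fixed bench centrifuge, ivory on a blue-grey base, 270 deep (x) x 220 wide (y); flat deck 130 high. Origin: under its middle; z up, front at -x. A bowl 148 mm across opens in the deck, centre x +10, y 0. A control ledge runs along the front, x -140 to -95: its panel slopes 20 degrees down to the front, 126 high at the rear, 109 at the front edge. The lid is hinged at the back.
- rotor_rim (a point): Point on the rotor's upright axis in the plane of its rim, 88 mm above the bench (42 below the deck), in the bowl's centre. The aluminium rotor, 120 mm across, turns idly; its raised rim is 7 mm wide, so its opening is 106 mm across; the capped tubes stand inside, clear of a seated cover. 14 mm gap between rotor and bowl.
- cover: Rotor cover that fits: loose aluminium disc, black knob in the middle, the larger of two, 0.16 kg. Origin: centre of underside; z up. Boss 100 mm across (foot chamfered to 94), z 0 to 6 mm, enters the rotor's opening with 3 mm play all round; flange 120 across, z 6 to 12, its underside rests on the rim; knob 32 across, z 12 to 42. Starts lying on its boss on the bench.
- cover_flange (a point): Point on the cover's axis in the plane of the flange's underside, 6 mm above the cover's origin; it meets rotor_rim when the cover is seated.
- spare: The smaller cover, for another rotor: same make, 86 mm across, boss 68 mm, same heights and knob, lying on the bench. Leave alone. Origin: centre of the underside.
- lid (a joint): Lid angle: 0 fully shut, positive open, stop at 1.85 rad; starts open at 1.6 to 1.8. Stiff friction hinge (0.6 N m): the 0.45 kg lid stays at any angle where it is left. At about 0.07 rad its striker meets a spring catch in the deck: about 14 N down near the lid's front edge forces it through, then it snaps to 0 and is held. Pressed less, it stays ajar.
- lid_hinge (a point): Middle of the lid's hinge axis, parallel to the centrifuge's y, at its x +100 mm, 134 mm above the bench. Turns with the lid; with the lid shut its axes are those of the centrifuge.
- lid_front (a point): Middle of the lid's free (front) edge, outer face. The lid is a flat ivory slab 206 wide, 30 thick: in the frame of lid_hinge x 0 to -190 mm, outer face at z +27, inner face at z -3 (with a steel striker, 30 wide, standing out 20 mm, 12 mm from the free edge). Open, the outer face looks to the back; shut, it is level, 161 mm above the bench.
- start (a joint): Travel of the start button: 0 out, 0.006 m fully in; springs back when let go. Fully in takes 5 N.
- start_top (a point): Centre of the top of the start button: round, white, 24 mm across, in a grey collar, 14 mm proud of the sloping panel, at the centrifuge's +y end of the control ledge (the left end for someone facing its front); the only raised button. It moves along the panel's normal, 20 degrees off vertical; a press straight down works.
- jar: White plastic jar, 72 mm across, 85 mm high, standing on the bench. Leave alone. Origin: centre of the underside.
- beaker: Empty glass beaker, 80 mm across, 100 mm high, standing on the bench. Leave alone. Origin: centre of the underside.

How it is judged (in metres and radians):
On the way, in this order (a step that is already met when the one before it is completed fails the run):
1. the rotor cover sits seated and level on the rotor's rim, let go (horizontal distance between cover_flange and rotor_rim below 0.005 m and z of cover_flange in the frame of rotor_rim between -0.003 and 0.003 m and angle between cover's own z axis and vertical below 0.04 rad and contact force between the fingers and cover below 0.1 N), for 0.2 s.
2. the lid has been pressed past its catch and is fully shut (value of joint lid below 0.015 rad), for 0.2 s.
3. with the lid shut, the start button is pressed in (value of joint start above 0.0045 m and value of joint lid below 0.015 rad), for 0.05 s.
At the end, for the whole second after the job is handed in: The larger rotor cover sits on the rotor: on its axis within 5 mm, its flange on the rim within 3 mm and level within 0.04 rad; the lid is shut within 0.015 rad, held by its catch; the start button is out again (under 2 mm); the smaller cover, jar and beaker are within 30 mm of where they stood (horizontal distance between cover_flange and rotor_rim below 0.005 m and z of cover_flange in the frame of rotor_rim between -0.003 and 0.003 m and angle between cover's own z axis and vertical below 0.04 rad and value of joint lid below 0.015 rad and value of joint start below 0.002 m and distance of each of spare, jar, beaker from where it was at the start of the episode below 0.03 m); the robot touches nothing.
It fails at once if the rotor cover is dropped: it falls free at more than 0.5 m/s (a drop of some 13 mm) (linear speed of cover above 0.5 m/s and contact force between the fingers and cover below 0.05 N).
It fails at once if the smaller cover, the jar or the beaker is moved more than 30 mm (distance of any of spare, jar, beaker from where it was at the start of the episode above 0.03 m).
It also fails if it takes over 58 s, if anything falls off the work surface, if the arm or the gripper's body presses on something with over 40 N, if the wrist force passes 120 N, or if a joint passes its speed limit or range.

## Robot

A 6-joint arm with a two-finger parallel gripper is mounted at the origin on the work surface. World frame = base frame: x ahead of the robot, y to its left, z up, the work surface at z = 0. Lengths are in mm, angles in rad, forces in N, time in s.
With the tool pointing down it reaches from about 325 to 775 mm from the base axis. Payload 5.5 kg.
Tool frame: the origin (TCP) lies on the mounting face of the last link; the fingertips stand 173 mm ahead of it and the grasp point (between the pads) lies 155 mm ahead of it (ctrl.tip_extent is the distance from the TCP to the fingertips, in mm); z points along the fingers, y is the line along which they close (so a half turn about z gives the same grasp; the last joint's range is limited). The gripper opens to 85 mm and grips with 20 to 120 N. Pads are 22 mm wide; open, the fingers measure 114 mm over their backs; the gripper's body (76 mm by 85 mm) begins 54 mm behind the grasp point. The pads swing forward as they close: fully open they stand 13 mm farther back than shut.
Start: joints at [-1.159, 0.091, 1.231, -0, 1.82, -0.057], TCP at [271.092, -535.282, 404.675] pointing down, gripper open.
Joint ranges: [-2.87, 2.87], [-0.86, 2.18], [0.17, 2.46], [-1.51, 4.65], [0.06, 2.69], [-2.65, 2.65]. Speed limits (rad/s): [2.57, 2.57, 3.01, 3.14, 3.14, 3.14].

## Interface

Orientations are given as a 3x3 rotation matrix whose columns are the frame's x, y, z axes.
In Python, from workcell import ctrl gives the robot as it stands.
- The arm moves only by the tool jog_arm, never from a script. Its argument "motion" is a list of rows, each a list of 3 entries, a list of its own where there are three numbers: the shift along the tool's x, y, z each as a share of 0.1 m, from -1 to 1, then the turn, a rotation vector about the tool's x, y, z each as a share of 90 degrees, from -1 to 1, then the opening, from -1 (shut) to 1 (fully open). In form: [[[tx, ty, tz], [wx, wy, wz], claw], ...]. A call has exactly 10 rows; each row shifts and turns the commanded pose from where the row before left it, along the tool's axes as they then stand; what a row does not reach is not made up. A row lasts 1/8 s, in which the tool goes at most 62.5 mm and 10.7 degrees, less where a joint would pass 70% of its speed; a pose out of reach is approached as far as the arm can. A call with a number of a shift or a turn outside -1 to 1 is refused whole. A call with a gripper value outside its range is refused whole. The fingers move at their own pace and stop on an object; the grip force is fixed at half the most. Time passes only in rows, so rows that do not move let the fingers close, or fill a call up. It gives the time, the measured TCP pose, the force, the opening and the grip force at its end, in the units of the state.
- ctrl.state(): the state, without advancing time (a new reading comes with each control period).
- ctrl.snapshot(name): name is "scene" or "top" or "wrist"; returns the picture (480x640x3 uint8, red, green, blue); there is no depth.
- ctrl.camera_model(name): a dict with "fx", "fy", "cx", "cy" (pixels), "eye" and "orientation" of the camera in the world. Camera axes: x right, y up, looking along -z (the intrinsics and any distortion apply to the point x, -y, -z); pixel columns grow to the right and rows downward; lengths in mm; the calibration is good to about 2 mm. The wrist camera is an equidistant fisheye: a pixel r from the principal point sees the ray r / f radians off the axis. A picture is of the moment at which its call begins: read the wrist's pose just before it. camera_model takes no time and is no camera call; for the wrist camera it gives the pose at the moment of the call.
- ctrl.hand_in(): hands the job in; it is judged then, once.
Trained networks look in the newest picture that a camera, given by its name, has taken for a name from the list of things; names that differ only in an ending like _2 or _b are one class to them, and where a whole thing is asked for, a point or a joint stands for the part that bears it (a point fixed in the world has none). Each returns a list of dicts, best first, with "confidence" (0 to 1); they miss things now and then, are a little off and sometimes report something else, mostly with a low value. They report only what shows in the picture. A call takes as long as a camera call.
- ctrl.regions_of(camera, label): "mask" (480x640 bool, what is visible of it) and "centre" ([column, row] in pixels, amid what is visible of it).
The state is a dict: "t": time; "qpos": joint angles; "qd": joint speeds; "tau": joint torques, N m; "eef_pos": TCP position; "ee_rot": TCP orientation; "ft_force": force on the tool from outside, world axes, zero at the start; "torque": the same for the moment, N m; "width": opening from 0.0 (shut) to 1.0 (fully open); "grip_force": force on a finger pad.
Only numpy, scipy, OpenCV 4.12 (cv2) and the standard library are available. Lean on these libraries where they do the work, as an engineer would, in place of code of your own. Each camera call takes 0.05 s, during which the arm holds its last target. There are 200 camera calls.

## Working session

There is one attempt and no reset: what is moved stays moved. The work goes in short steps, Python scripts to look and compute and a tool call to move; the robot and the scene stay as the last step left them, time stands still between calls to the robot, and variables do not carry over. Pictures are saved under pics/ and viewed, at most 10 in all, crops included, and the job is handed in when it is done.

Besides the shell and the picture viewer there is one more tool, called after "Request:" as name(argument=value, ...), one argument or row to a line, values as JSON. jog_arm: Moves the arm, as the interface text tells. Its arguments: {"type":"object","properties":{"motion":{"type":"array"}},"required":["motion"]}

```bash
mkdir -p pics; cat > h.py <<'E'
import numpy as np, cv2
from workcell import ctrl
def ray(name,px,M=None):
    M=M or ctrl.camera_model(name); u,v=px
    a=(u-M['cx'])/M['fx']; b=(v-M['cy'])/M['fy']
    if name=='wrist':
        r=np.hypot(a,b); s=np.sin(r)/r if r>1e-9 else 1; d=np.array([a*s,-b*s,-np.cos(r)])
    else: d=np.array([a,-b,-1.])
    d=np.array(M['orientation'])@d
    return np.array(M['eye']),d/np.linalg.norm(d)
def atz(name,px,z,M=None):
    e,d=ray(name,px,M); return e+d*(z-e[2])/d[2]
def tri(rs):
    A=sum(np.eye(3)-np.outer(d,d) for e,d in rs); b=sum((np.eye(3)-np.outer(d,d))@e for e,d in rs)
    return np.linalg.solve(A,b)
def proj(name,p,M=None):
    M=M or ctrl.camera_model(name); c=np.array(M['orientation']).T@(np.array(p)-M['eye']); a,b,z=c[0],-c[1],-c[2]
    if name=='wrist':
        r=np.hypot(a,b); th=np.arctan2(r,z); a,b=a/r*th,b/r*th
    else: a,b=a/z,b/z
    return np.array([M['cx']+M['fx']*a,M['cy']+M['fy']*b])
def snap(name,f=None):
    im=ctrl.snapshot(name)
    if f: cv2.imwrite('pics/'+f,im[:,:,::-1])
    return im
E
python3 - <<'E'
from h import *
np.set_printoptions(precision=1,suppress=True)
for c in ['scene','top','wrist']:
    M=ctrl.camera_model(c); print(c,M['fx'],M['cx'],M['cy'],M['eye'],np.array(M['orientation']).round(2).tolist(),M.keys())
    snap(c,c+'0.png')
    for l in ['cover','spare','start_top','lid','centrifuge','jar','beaker','rotor_rim']:
        try:
            for r in ctrl.regions_of(c,l)[:2]: print(l,round(r['confidence'],2),np.array(r['centre']),r['mask'].sum(), atz(c,r['centre'],12) )
        except Exception as e: print(l,e)
a=[cv2.imread('pics/%s0.png'%c) for c in ['scene','top']]
cv2.imwrite('pics/both.png',np.vstack([cv2.resize(a[0],(0,0),fx=.6,fy=.6),cv2.resize(a[1],(0,0),fx=.6,fy=.6)]))
print(ctrl.state())
E
```

```text
scene 439.84143783267086 318.01309606215807 244.17141929063925 [1354.   -42.4  754.9] [[0.21, -0.61, 0.77], [0.98, 0.13, -0.16], [-0.01, 0.78, 0.62]] dict_keys(['fx', 'fy', 'cx', 'cy', 'eye', 'orientation'])
cover 0.72 [395.6 282.2] 1300 [621.8 303.3  12. ]
spare 0.58 [350.6 254.5] 589 [495.7 223.6  12. ]
start_top 0.66 [252.3 274.6] 86 [519.4 -37.8  12. ]
lid 0.79 [143.6 207.1] 6355 [ 141.6 -334.8   12. ]
centrifuge 0.65 [181.9 249. ] 18640 [ 376.6 -213.8   12. ]
jar 0.66 [417.7 227.1] 1268 [418.1 443.2  12. ]
jar 0.57 [349.4 314.3] 1372 [699.9 165.   12. ]
beaker 0.56 [421.3 228.4] 1281 [426.2 450.8  12. ]
rotor_rim 0.76 [206.1 256.8] 827 [ 423.8 -150.4   12. ]
top 467.57783652209093 325.18966015677705 241.49955454776205 [ 480.1  122.1 1121.7] [[-0.02, 1.0, -0.09], [-1.0, -0.02, 0.01], [0.01, 0.09, 1.0]] dict_keys(['fx', 'fy', 'cx', 'cy', 'eye', 'orientation'])
cover 0.73 [239.8 234.5] 1882 [604.9 314.4  12. ]
cover 0.28 [518.2 280.1] 7297 [ 480.7 -344.4   12. ]
spare 0.92 [276.5 287.5] 983 [477.  228.8  12. ]
start_top 0.52 [398.5 207.1] 110 [662.2 -66.8  12. ]
start_top 0.25 [436
[... 341 characters left out ...]
433.6  12. ]
rotor_rim 0.56 [434.3 261.7] 2301 [ 529.1 -147.    12. ]
wrist 371.64829954431775 317.2017257472122 240.67567005588643 [ 332.7 -503.7  373.5] [[0.45, 0.86, 0.24], [-0.89, 0.43, 0.12], [0.0, -0.27, 0.96]] dict_keys(['fx', 'fy', 'cx', 'cy', 'eye', 'orientation'])
{'t': 1.35, 'qpos': array([-1.2,  0.1,  1.2, -0. ,  1.8, -0.1]), 'qd': array([-0.,  0., -0., -0., -0.,  0.]), 'tau': array([  0. , -45.8, -41.8,  -0. ,   0. ,   0. ]), 'eef_pos': array([ 271.1, -535.3,  404.7]), 'ee_rot': array([[ 0.9,  0.5, -0. ],
       [ 0.5, -0.9,  0. ],
       [-0. , -0. , -1. ]]), 'ft_force': array([ 0. , -0. ,  0.3]), 'torque': array([-0., -0.,  0.]), 'grip_force': 0.0, 'width': 0.9989066753997918}
```

View pics/scene0.png

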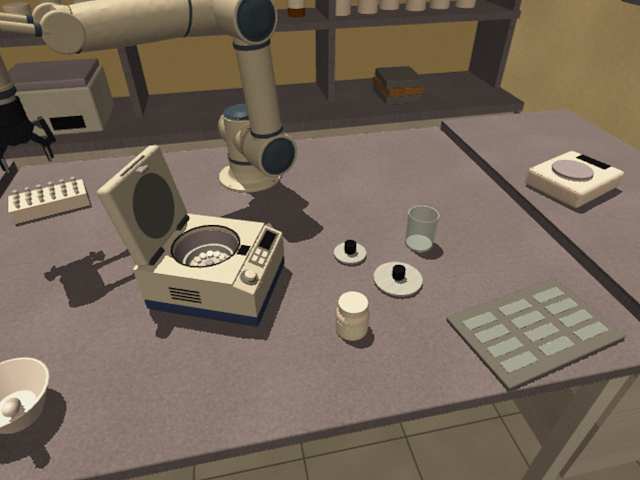

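View pics/top0.png

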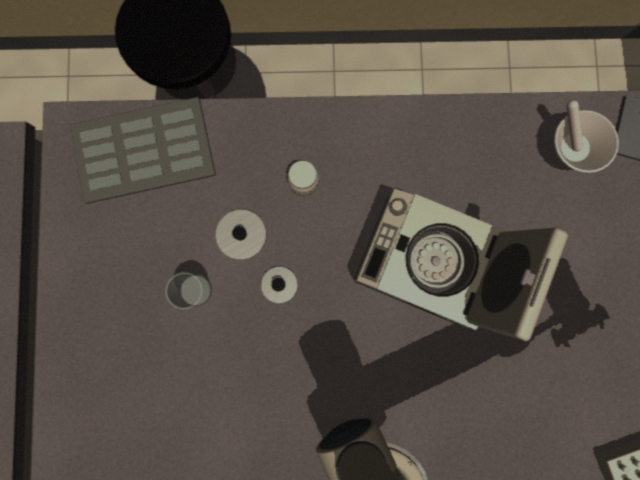

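The scene shows the centrifuge (top ≈ 435,260, front facing world +y, lid open at the -y side). The large cover is at top (240,234), the spare at (279,285), the jar at (303,177) and the beaker at (188,290). Next I'll enlarge for the features.

```bash
python3 - <<'E'
from h import *
t=cv2.imread('pics/top0.png'); s=cv2.imread('pics/scene0.png')
a=cv2.resize(t[170:350,340:580],(800,600),interpolation=cv2.INTER_CUBIC)
b=cv2.resize(s[140:335,90:300],(646,600),interpolation=cv2.INTER_CUBIC)
cv2.imwrite('pics/ct.png',cv2.convertScaleAbs(a,alpha=1.3)); cv2.imwrite('pics/cs.png',cv2.convertScaleAbs(b,alpha=1.2))
# cover in both
for c in ['top','scene']:
    snap(c)
    for l in ['cover','spare']:
        m=ctrl.regions_of(c,l)[0]['mask'].astype('uint8')
        k=max(cv2.findContours(m,0,2)[0],key=cv2.contourArea)
        e=cv2.fitEllipse(cv2.convexHull(k)); print(c,l,e,atz(c,e[0],12))
        x,y,w,h=cv2.boundingRect(k)
        img=(t if c=='top' else s).max(2); roi=(img[y:y+h,x:x+w]<45)
        n,lab,st,cen=cv2.connectedComponentsWithStats(roi.astype('uint8')); i=1+st[1:,4].argmax()
        print(' knob',cen[i]+[x,y],st[i])
E
```

```text
top cover ((240.6982421875, 233.9110870361328), (49.02656555175781, 50.2220344543457), 74.926025390625) [606.22500492 312.22152233  12.        ]
 knob [239.03846154 232.68461538] [ 17  16  13  14 130]
top spare ((279.1431579589844, 284.4671325683594), (34.9724235534668, 36.38881301879883), 51.18273162841797) [484.01115768 222.45361257  12.        ]
 knob [277.8487395  283.82352941] [ 11  11  12  13 119]
scene cover ((397.6990051269531, 279.20745849609375), (34.875606536865234, 48.9482307434082), 96.57698059082031) [612.73308355 311.99258317  12.        ]
 knob [398.36024845 272.26086957] [ 19   3  12  16 161]
scene spare ((350.1983337402344, 252.30096435546875), (23.891258239746094, 31.22616958618164), 96.13909149169922) [486.586829   224.96212068  12.        ]
 knob [349.96402878 246.56115108] [ 11   0  11  14 139]
```

View pics/ct.png

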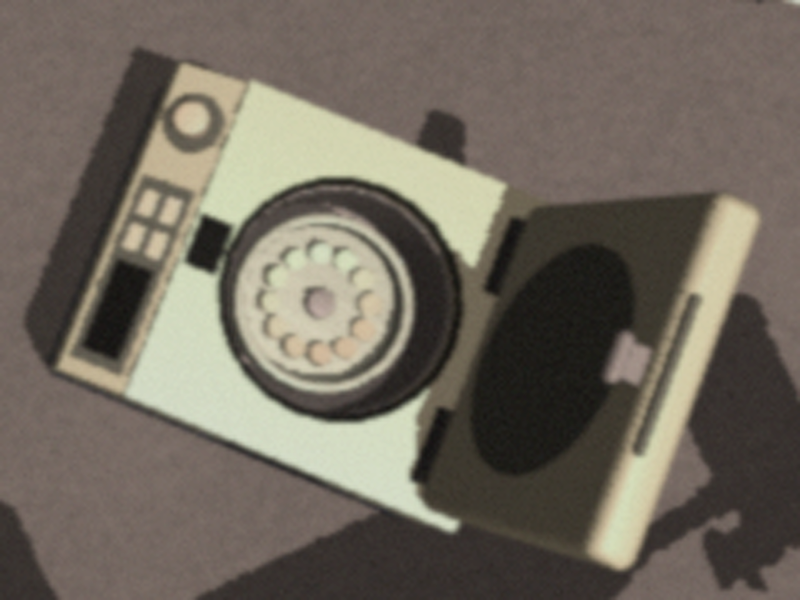

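View pics/cs.png

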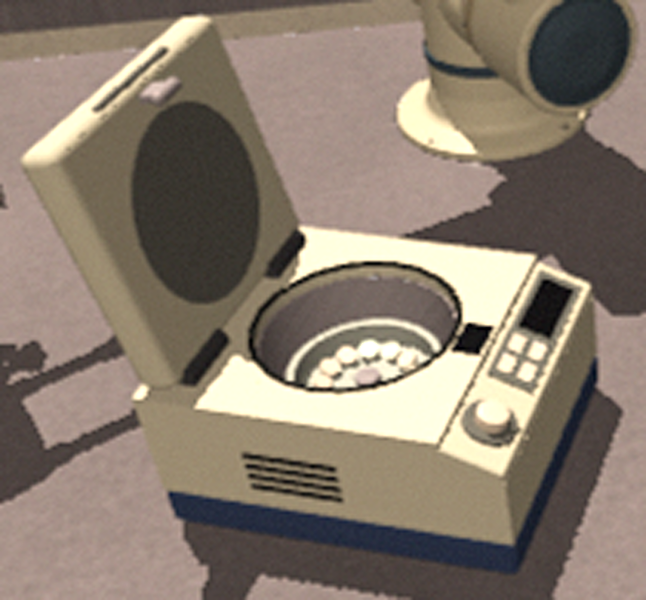

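The crops give the features. In ct, the bowl centre is ≈(340,299), the button (192,118), and the ledge corners (252,80), (178,62), (55,372) and (125,398). In cs, the button is at (493,415), with corners (537,252), (437,443) and (507,475).

```bash
cat > fit.py <<'E'
from h import *
from scipy.optimize import least_squares
np.set_printoptions(precision=1,suppress=True)
kt=240/800; ks=210/646
T=lambda p:np.array([340,170])+(np.array(p)+.5)*kt-.5
S=lambda p:np.array([90,140])+(np.array(p)+.5)*ks-.5
obs=[('top',T((340.5,299)),(10,0,130)),('top',T((252,80)),(-95,110,130)),('top',T((178,62)),(-140,110,109)),('top',T((55,372)),(-140,-110,109)),('top',T((125,398)),(-95,-110,130)),
('scene',S((537,252)),(-95,-110,130)),('scene',S((437,443)),(-95,110,130)),('scene',S((507,475)),(-140,110,109)),('scene',S((594,298)),(-140,-110,109))]
MM={c:ctrl.camera_model(c) for c in['top','scene']}
def w(p,l):
    c,s=np.cos(p[3]),np.sin(p[3]); return np.array([p[0]+c*l[0]-s*l[1],p[1]+s*l[0]+c*l[1],p[2]+l[2]])
f=lambda p:np.concatenate([proj(c,w(p,l),MM[c])-o for c,o,l in obs])
r=least_squares(f,[530,-160,0,-1.9],loss='soft_l1'); p=r.x
print(p, np.degrees(p[3])); print(f(p).reshape(-1,2))
print('bowl',w(p,(10,0,88)),'top-only bowl',atz('top',obs[0][1],130),'rotor',atz('top',T((323,302.5)),88),'hub?')
b=tri([ray('top',T((192,118))),ray('scene',S((493,412)))]); print('button',b)
c,s=np.cos(p[3]),np.sin(p[3]); d=b-p[:3]; print('local',c*d[0]+s*d[1],-s*d[0]+c*d[1],d[2])
print('knob tri',tri([ray('top',(239.04,232.7)),ray('scene',(398.36,272.3))]),'top',atz('top',(239.04,232.7),36))
print('flange tri',tri([ray('top',(240.7,233.9)),ray('scene',(397.7,279.2))]))
E
python3 fit.py
```

```text
[ 532.  -124.9   -0.1   -2. ] -113.62095831710111
[[-0.2  0.2]
 [-0.9  0.2]
 [ 0.3 -0.2]
 [-0.  -0.4]
 [-0.5 -0.1]
 [-0.5  1.1]
 [ 0.3  0. ]
 [-0.6 -0. ]
 [-0.7 -4.8]]
bowl [ 528.  -134.1   87.9] top-only bowl [ 528.5 -134.6  130. ] rotor [ 528.5 -133.7   88. ] hub?
button [647.4 -43.7 129.9]
local -120.64234474448976 73.20581850892916 129.96242460155122
knob tri [607.2 313.4  29.8] top [606.4 312.   36. ]
flange tri [607.1 313.9   6.4]
```

Request:
jog_arm(
  motion=[
    [[0,0,-0.6],[0,0,0],1],
    [[0,0,-0.6],[0,0,0],1],
    [[0,0,-0.6],[0,0,0],1],
    [[0.45,-0.4,0],[0,0,0],1],
    [[0.45,-0.4,0],[0,0,0],1],
    [[0.45,-0.4,0],[0,0,0],1],
    [[0.45,-0.4,0],[0,0,0],1],
    [[0.45,-0.4,0],[0,0,0],1],
    [[0.45,-0.4,0],[0,0,0],1],
    [[0.45,-0.4,0],[0,0,0],1],
  ],
)

```text
t: 2.9
eef_pos: [425.7, -141.2, 584.9]
ee_rot: [[0.892, 0.452, 0.001], [0.452, -0.892, -0.0], [0.001, 0.001, -1.0]]
ft_force: [1.7, -0.4, -0.7]
width: 1.002
grip_force: 0.0
```

Request:
jog_arm(
  motion=[
    [[0.455,-0.4,0],[0,0,0],1],
    [[0.455,-0.4,0],[0,0,0],1],
    [[0.455,-0.4,0],[0,0,0],1],
    [[0.455,-0.4,0],[0,0,0],1],
    [[0.455,-0.4,0],[0,0,0],1],
    [[0.455,-0.4,0],[0,0,0],1],
    [[0.455,-0.4,0],[0,0,0],1],
    [[0.46,-0.4,0],[0,0,0],1],
    [[0,0,0.6],[0,0,0],1],
    [[0,0,0.6],[0,0,0],1],
  ],
)

```text
t: 4.15
eef_pos: [608.6, 309.2, 461.4]
ee_rot: [[0.891, 0.453, 0.0], [0.453, -0.891, 0.0], [0.0, 0.0, -1.0]]
ft_force: [0.4, -0.5, 0.2]
width: 1.002
grip_force: 0.0
```

```bash
cat > look.py <<'E'
from h import *
np.set_printoptions(precision=2,suppress=True)
import sys
s=ctrl.state(); M=ctrl.camera_model('wrist'); im=snap('wrist',sys.argv[1])
print(s['t'],s['eef_pos'],M['eye'])
for l in sys.argv[2:]:
    for r in ctrl.regions_of('wrist',l)[:1]:
        m=r['mask'].astype('uint8'); k=cv2.convexHull(max(cv2.findContours(m,0,2)[0],key=cv2.contourArea))[:,0].astype(float)
        P=np.array([atz('wrist',q,12,M)[:2] for q in k]).astype('float32')
        e=cv2.fitEllipse(P); print(l,r['confidence'],e, 'enclosing',cv2.minEnclosingCircle(P))
        x,y,w,h=cv2.boundingRect(k.astype('float32')); d=(im[y:y+h,x:x+w].max(2)<50).astype('uint8')
        n,lab,st,cen=cv2.connectedComponentsWithStats(d); i=1+st[1:,4].argmax(); c=cen[i]+[x,y]; print(' dark',c,st[i],atz('wrist',c,38,M))
E
python3 look.py w1.png cover spare
```

```text
4.15 [608.63 309.2  461.38] [670.17 340.88 430.16]
cover 0.64 ((607.6901245117188, 312.6035461425781), (119.61097717285156, 119.9056625366211), 95.39498138427734) enclosing ((607.7549438476562, 312.602294921875), 60.51673126220703)
 dark [314.49 201.35] [ 39  40  26  29 610] [608.82 312.94  38.  ]
spare 0.76 ((486.36517333984375, 223.5207061767578), (84.38761138916016, 88.1041259765625), 121.64823150634766) enclosing ((486.8230895996094, 222.95753479003906), 44.23683547973633)
 dark [334.59 321.22] [ 22  24  24  27 533] [491.8  227.07  38.  ]
```

View pics/w1.png

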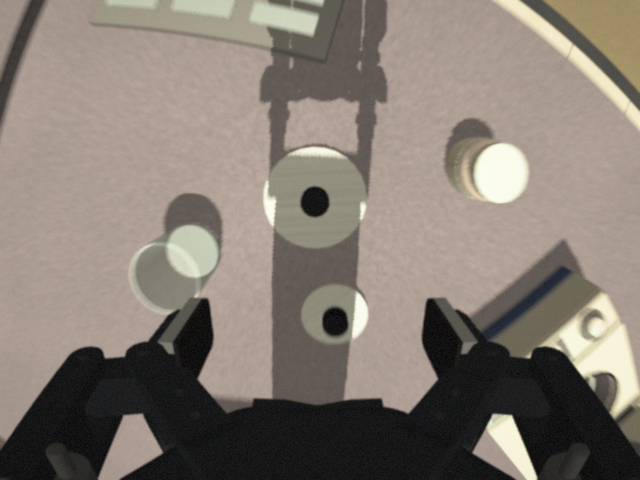

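The picture shows the cover centred at (315,198), the spare at (335,313), and both well clear of the fingers. Going down to grasp the knob.

Request:
jog_arm(
  motion=[
    [[0.007,-0.034,0.55],[0,0,0],1],
    [[0,0,0.55],[0,0,0],1],
    [[0,0,0.55],[0,0,0],1],
    [[0,0,0.55],[0,0,0],1],
    [[0,0,0.3],[0,0,0],1],
    [[0,0,0.23],[0,0,0],1],
    [[0,0,0],[0,0,0],1],
    [[0,0,0],[0,0,0],-1],
    [[0,0,0],[0,0,0],-1],
    [[0,0,0],[0,0,0],-1],
  ],
)

```text
t: 5.55
eef_pos: [605.7, 310.5, 193.4]
ee_rot: [[0.892, 0.452, 0.002], [0.452, -0.892, 0.001], [0.002, -0.0, -1.0]]
ft_force: [-2.3, 5.4, 5.1]
width: 0.378
grip_force: 4.0
```

Request:
jog_arm(
  motion=[
    [[0,0,0],[0,0,0],-1],
    [[0,0,0],[0,0,0],-1],
    [[0,0,0],[0,0,0],-1],
    [[0,0,-0.2],[0,0,0],-1],
    [[0,0,-0.5],[0,0,0],-1],
    [[0,0,-0.5],[0,0,0],-1],
    [[0,0,-0.5],[0,0,0],-1],
    [[0,0,-0.3],[0,0,0],-1],
    [[0,0,0],[0,0,0],-1],
    [[0,0,0],[0,0,0],-1],
  ],
)

```text
t: 6.8
eef_pos: [605.3, 310.3, 389.7]
ee_rot: [[0.892, 0.452, -0.003], [0.452, -0.892, -0.001], [-0.003, -0.0, -1.0]]
ft_force: [0.2, 0.1, -2.1]
width: 0.346
grip_force: 59.7
```

```bash
cat > held.py <<'E'
from h import *
import sys
np.set_printoptions(precision=2,suppress=True)
s=ctrl.state(); M=ctrl.camera_model('wrist'); im=snap('wrist',sys.argv[1])
R=np.array(s['ee_rot']); E=np.array(s['eef_pos'])
print(s['t'],E,R.tolist(),s['width'],s['grip_force'],s['ft_force'])
for r in ctrl.regions_of('wrist','cover')[:2]:
    print(r['confidence'],r['centre'],r['mask'].sum())
    k=cv2.convexHull(max(cv2.findContours(r['mask'].astype('uint8'),0,2)[0],key=cv2.contourArea))[:,0].astype(float)
    for h in (165,175,185):
        z=E[2]-h
        P=np.array([atz('wrist',q,z,M) for q in k]); L=((P-E)@R)[:,:2].astype('float32')
        print(h,cv2.fitEllipse(L),L.min(0),L.max(0))
E
python3 held.py w2.png
```

```text
6.8 [605.25 310.33 389.7 ] [[0.8920993241112786, 0.45183224972710423, -0.0025325928894305663], [0.4518307644826327, -0.8921029126604875, -0.001163395768698029], [-0.002784993220738091, -0.00010643880242524387, -0.999996116234229]] 0.3462513261456902 59.681499637663364 [ 0.21  0.07 -2.12]
0.82 [317.9, 260.8] 40706
165 ((9.94757080078125, -0.432524174451828), (105.40662384033203, 105.64859771728516), 113.67623901367188) [-42.85 -53.45] [62.77 52.55]
175 ((5.511294364929199, -0.43858909606933594), (113.29601287841797, 113.55609130859375), 113.67621612548828) [-51.24 -57.43] [62.28 56.51]
185 ((1.0750188827514648, -0.44465580582618713), (121.1854019165039, 121.46359252929688), 113.67632293701172) [-59.62 -61.4 ] [61.8  60.47]
0.47 [597.0, 365.1] 14723
165 ((-95.5442886352539, 210.90017700195312), (112.00263977050781, 308.87188720703125), 39.54885482788086) [-202.98   88.1 ] [ 10.42 303.58]
175 ((-107.87632751464844, 226.71176147460938), (120.38571166992188, 331.9901123046875), 39.548851013183594) [-223.35   94.72] [  6.02 326.32]
185 ((-120.2083740234375, 242.5233612060547), (128.768798828125, 355.1083068847656), 39.548851013183594) [-243.73  101.34] [  1.62 349.07]
```

View pics/w2.png

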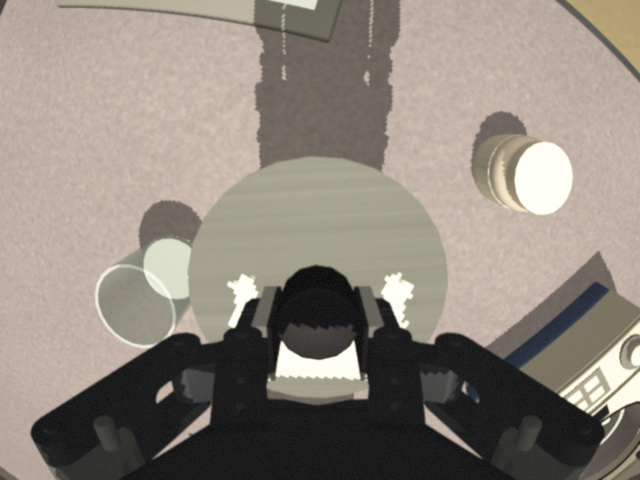

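The cover is held level: its flange is centred near (318,285), with a tool offset of about (1.8,-0.4) mm at 183 mm below the TCP. I'm carrying it to a point beside the bowl to see the opening from the wrist.

Request:
jog_arm(
  motion=[
    [[-0.2,0.15,0],[0,0,0],-1],
    [[-0.4,0.3,0],[0,0,0],-1],
    [[-0.45,0.335,0],[0,0,0],-1],
    [[-0.45,0.335,0],[0,0,0],-1],
    [[-0.45,0.335,0],[0,0,0],-1],
    [[-0.4,0.3,0],[0,0,0],-1],
    [[-0.35,0.255,0],[0,0,0],-1],
    [[0,0,0],[0,0,0],-1],
    [[0,0,0],[0,0,0],-1],
    [[0,0,0],[0,0,0],-1],
  ],
)

```text
t: 8.15
eef_pos: [455.6, 9.8, 390.9]
ee_rot: [[0.892, 0.453, -0.001], [0.453, -0.892, 0.0], [-0.001, -0.001, -1.0]]
ft_force: [-0.9, -0.2, -2.9]
width: 0.345
grip_force: 59.8
```

```bash
python3 held.py w3.png | head -4; python3 - <<'E'
from h import *
print(ctrl.state()['eef_pos'])
for l in ['rotor_rim','start_top']:
  for r in ctrl.regions_of('wrist',l): print(l,r['confidence'],r['centre'],r['mask'].sum())
E
```

```text
8.15 [455.56   9.78 390.92] [[0.8915443020446913, 0.45293145046090044, -0.0013633323253912123], [0.45293230496144377, -0.8915448275323928, 0.0003842168001628233], [-0.0010414480103210718, -0.000960043551502907, -0.9999989968507074]] 0.3452116936074772 59.7832417069003 [-0.89 -0.16 -2.93]
0.88 [317.5, 260.9] 41069
165 ((9.8931303024292, -0.40456056594848633), (105.69795989990234, 106.13085174560547), 137.1178436279297) [-42.8  -53.26] [62.78 52.49]
175 ((5.455217361450195, -0.40866637229919434), (113.60296630859375, 114.06822967529297), 137.11798095703125) [-51.18 -57.21] [62.3  56.44]
[455.57829956   9.81724551 391.21360853]
rotor_rim 0.85 [506.3, 230.3] 12541
rotor_rim 0.59 [512.2, 37.5] 854
start_top 0.62 [509.6, 36.8] 903
```

View pics/w3.png

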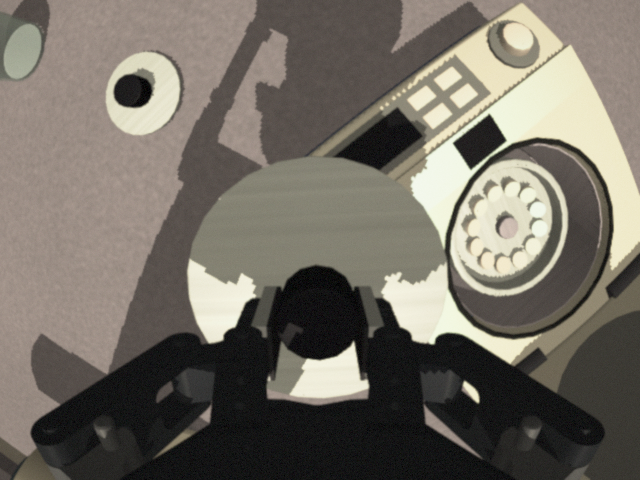

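The wrist picture shows the bowl around (529,238), the rotor around (510,227), and the start button at (516,38). Fitting circles to them.

```bash
python3 - <<'E'
from h import *
from scipy.optimize import least_squares
np.set_printoptions(precision=1,suppress=True)
M=ctrl.camera_model('wrist'); g=cv2.GaussianBlur(cv2.cvtColor(cv2.imread('pics/w3.png'),6),(3,3),0).astype(float)
def circ(c0,z,rs,sign,lab):
    P=[]
    for a in np.linspace(0,2*np.pi,72,endpoint=False):
        px=np.array([proj('wrist',[c0[0]+r*np.cos(a),c0[1]+r*np.sin(a),z],M) for r in rs]).astype('float32')
        if px[:,0].max()>636: continue
        v=cv2.remap(g.astype('float32'),px[None,:,0].copy(),px[None,:,1].copy(),1)[0]
        dv=sign*np.gradient(v); i=dv.argmax()
        if dv[i]>8: P.append([c0[0]+rs[i]*np.cos(a),c0[1]+rs[i]*np.sin(a)])
    P=np.array(P); f=lambda q:np.hypot(*(P-q[:2]).T)-q[2]
    q=least_squares(f,[*c0,rs.mean()],loss='soft_l1',f_scale=.5).x; print(lab,len(P),q,'mad',np.median(abs(f(q))))
circ((528,-134),130,np.arange(68,82,.25),1,'bowl edge')
circ((528,-134),88,np.arange(55,66,.25),-1,'rotor outer')
circ((528,-134),88,np.arange(47,57,.25),1,'rotor inner')
print('button',atz('wrist',(516,38),130,M))
r=[x for x in ctrl.regions_of('wrist','rotor_rim') if x['mask'].sum()>5000][0]
k=cv2.convexHull(max(cv2.findContours(r['mask'].astype('uint8'),0,2)[0],key=cv2.contourArea))[:,0].astype(float)
for z in (88,130): print(z,cv2.fitEllipse(np.array([atz('wrist',q,z,M)[:2] for q in k]).astype('float32')))
E
```

```text
bowl edge 59 [ 530.1 -135.8   78.2] mad 0.22235512556635229
rotor outer 70 [ 530.  -135.4   59.1] mad 0.26302726363730855
rotor inner 54 [ 529.7 -135.8   52.4] mad 0.4286080125864693
button [646.5 -43.5 130. ]
88 ((530.1669921875, -135.0592803955078), (117.87451171875, 121.82429504394531), 89.39659881591797)
130 ((528.1409301757812, -107.8407974243164), (99.68328094482422, 103.02349090576172), 89.39668273925781)
```

Request:
jog_arm(
  motion=[
    [[0,0.3,0],[0,0,0],-1],
    [[0,0.5,0],[0,0,0],-1],
    [[-0.014,0.5,0],[0,0,0],-1],
    [[0,0.335,0],[0,0,0],-1],
    [[0,0,0],[0,0,0],-1],
    [[0,0,0.3],[0,0,0],-1],
    [[0,0,0.4],[0,0,0],-1],
    [[0,0,0.2],[0,0,0],-1],
    [[0,0,0],[0,0,0],-1],
    [[0,0,0],[0,0,0],-1],
  ],
)

```text
t: 9.65
eef_pos: [528.2, -137.3, 303.6]
ee_rot: [[0.892, 0.452, 0.003], [0.452, -0.892, -0.001], [0.002, 0.002, -1.0]]
ft_force: [-0.7, 0.3, -1.6]
width: 0.351
grip_force: 60.1
```

```bash
python3 held.py w4.png|head -5; python3 - <<'E'
from h import *
i=snap('top','t4.png'); 
a=cv2.imread('pics/t4.png')[190:330,370:520]; b=cv2.imread('pics/w4.png')
cv2.imwrite('pics/m4.png',np.hstack([cv2.resize(a,(300,280)),b[:,:]][1:]+[]))
print(ctrl.regions_of('top','cover')[0]['centre'])
E
```

```text
9.65 [ 528.15 -137.25  303.63] [[0.89192033943544, 0.45218556745777205, 0.002514097106674242], [0.45218860293705354, -0.8919220050944494, -0.0007773044014326973], [0.001890892700537777, 0.0018301396638856248, -0.9999965375508084]] 0.3507550122811507 60.079205248039216 [-0.72  0.25 -1.63]
0.6 [316.4, 260.7] 40732
165 ((10.040962219238281, -0.3106062412261963), (105.45059967041016, 105.61119079589844), 32.68788146972656) [-42.67 -52.8 ] [62.78 52.6 ]
175 ((5.621138572692871, -0.3072376251220703), (113.32530975341797, 113.49789428710938), 32.68720245361328) [-51.03 -56.72] [62.3  56.56]
185 ((1.2013158798217773, -0.3038654327392578), (121.20001983642578, 121.38459777832031), 32.68769454956055) [-59.38 -60.63] [61.81 60.51]
[429.7, 254.3]
```

View pics/m4.png

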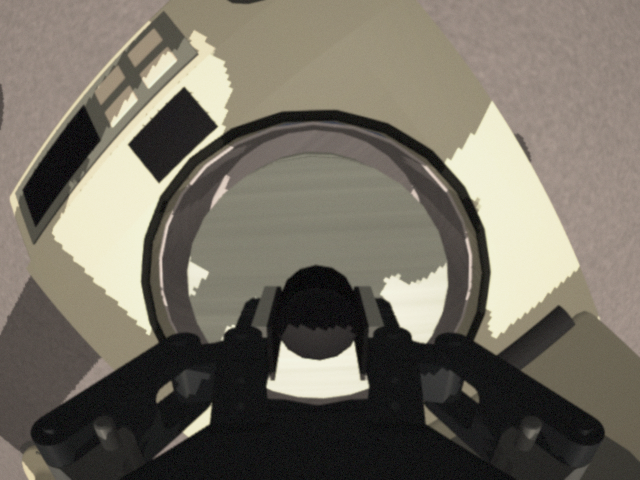

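The cover sits in the bowl's mouth, looking concentric (bowl edges at columns 148 and 488, cover 189 to 447). I'll check by a circle fit.

```bash
cat > bowl.py <<'E'
from h import *
import sys
from scipy.optimize import least_squares
np.set_printoptions(precision=1,suppress=True)
M=ctrl.camera_model('wrist'); s=ctrl.state(); E=np.array(s['eef_pos']);R=np.array(s['ee_rot'])
g=cv2.GaussianBlur(cv2.cvtColor(cv2.imread('pics/'+sys.argv[1]),6),(3,3),0).astype('float32')
def circ(c0,z,rs,sign,lab):
    P=[]
    for a in np.linspace(0,2*np.pi,120,endpoint=False):
        px=np.array([proj('wrist',[c0[0]+r*np.cos(a),c0[1]+r*np.sin(a),z],M) for r in rs]).astype('float32')
        if px[:,1].max()>325: continue
        v=cv2.remap(g,px[None,:,0].copy(),px[None,:,1].copy(),1)[0]
        dv=sign*np.gradient(v); i=dv.argmax()
        if dv[i]>5: P.append([c0[0]+rs[i]*np.cos(a),c0[1]+rs[i]*np.sin(a)])
    P=np.array(P); f=lambda q:np.hypot(*(P-q[:2]).T)-q[2]
    q=least_squares(f,[*c0,rs.mean()],loss='soft_l1',f_scale=.5).x; print(lab,len(P),q,'mad',np.median(abs(f(q))),'tool',R.T[:2,:2]@(q[:2]-E[:2]))
c=(529.5,-136)
circ(c,130,np.arange(70,84,.25),1,'bowl edge')
for h in (182,184): circ(c,E[2]-h,np.arange(54,66,.25),float(sys.argv[2]),'cover %d'%h)
E
python3 bowl.py w4.png 1; python3 bowl.py w4.png -1
```

```text
bowl edge 67 [ 529.8 -135.4   78. ] mad 0.14215310871574616 tool [ 2.5 -1.1]
cover 182 11 [ 536.5 -132.8   54.5] mad 0.2587215098309912 tool [ 9.6 -0.4]
cover 184 12 [ 536.2 -133.2   55.1] mad 0.3947027436372892 tool [ 9.2 -0.2]
bowl edge 67 [ 529.8 -135.4   78. ] mad 0.14215310871574616 tool [ 2.5 -1.1]
cover 182 59 [ 531.3 -135.8   59.5] mad 0.32042727306730967 tool [ 3.6 -0. ]
cover 184 60 [ 530.6 -136.2   60.3] mad 0.3252194990797861 tool [ 2.8 -0. ]
```

Request:
jog_arm(
  motion=[
    [[-0.005,-0.009,0],[0,0,0],-1],
    [[0,0,0.05],[0,0,0],-1],
    [[0,0,0.05],[0,0,0],-1],
    [[0,0,0.05],[0,0,0],-1],
    [[0,0,0.03],[0,0,0],-1],
    [[0,0,0.02],[0,0,0],-1],
    [[0,0,0],[0,0,0],-1],
    [[0,0,0],[0,0,0],-1],
    [[0,0,0],[0,0,0],-1],
    [[0,0,0],[0,0,0],-1],
  ],
)

```text
t: 11.1
eef_pos: [527.0, -136.9, 281.8]
ee_rot: [[0.892, 0.452, 0.0], [0.452, -0.892, -0.0], [0.0, 0.0, -1.0]]
ft_force: [-0.2, -0.3, -1.4]
width: 0.353
grip_force: 60.1
```

Request:
jog_arm(
  motion=[
    [[0,0,0.02],[0,0,0],-1],
    [[0,0,0.015],[0,0,0],-1],
    [[0,0,0.015],[0,0,0],-1],
    [[0,0,0.015],[0,0,0],-1],
    [[0,0,0],[0,0,0],-1],
    [[0,0,0],[0,0,0],-1],
    [[0,0,0],[0,0,0],-1],
    [[0,0,0],[0,0,0],-1],
    [[0,0,0],[0,0,0],-1],
    [[0,0,0],[0,0,0],-1],
  ],
)

```text
t: 12.35
eef_pos: [527.0, -136.9, 275.6]
ee_rot: [[0.892, 0.452, 0.0], [0.452, -0.892, -0.0], [0.0, 0.0, -1.0]]
ft_force: [-4.1, 1.1, 6.0]
width: 0.348
grip_force: 60.7
```

Request:
jog_arm(
  motion=[
    [[0,0,0.01],[0,0,0],-1],
    [[0,0,0],[0,0,0],-1],
    [[0,0,0],[0,0,0],-0.3],
    [[0,0,0],[0,0,0],0.0],
    [[0,0,0],[0,0,0],0.0],
    [[0,0,0],[0,0,0],0.2],
    [[0,0,0],[0,0,0],0.2],
    [[0,0,0],[0,0,0],0.2],
    [[0,0,0],[0,0,0],0.2],
    [[0,0,0],[0,0,0],0.2],
  ],
)

```text
t: 13.6
eef_pos: [527.0, -136.9, 274.2]
ee_rot: [[0.892, 0.452, 0.0], [0.452, -0.892, 0.0], [0.0, 0.0, -1.0]]
ft_force: [0.4, 0.0, 0.6]
width: 0.599
grip_force: 0.0
```

```bash
python3 held.py w5.png; python3 bowl.py w5.png -1
```

```text
13.6 [ 527.02 -136.88  274.22] [[0.892104035889742, 0.45183003217261924, 0.00010571718988678719], [0.4518300344667132, -0.8921040409884327, 2.432631680524549e-06], [9.540986835042278e-05, 4.559604101024482e-05, -0.9999999944089791]] 0.5989019062402305 0.0 [0.4  0.04 0.59]
0.56 [317.2, 264.2] 43795
165 ((9.452339172363281, -0.42841026186943054), (106.85005950927734, 107.12688446044922), 138.7843475341797) [-43.96 -53.9 ] [62.75 53.28]
175 ((4.984437465667725, -0.43346142768859863), (114.8388442993164, 115.13636779785156), 138.78427124023438) [-52.42 -57.9 ] [62.26 57.29]
185 ((0.5165324211120605, -0.43850982189178467), (122.82762908935547, 123.1458511352539), 138.7844696044922) [-60.88 -61.9 ] [61.78 61.3 ]
bowl edge 59 [ 529.8 -135.2   78.1] mad 0.1715962335247525 tool [ 3.3 -0.3]
cover 182 55 [ 529.4 -135.3   60.2] mad 0.30610755415266055 tool [ 2.9 -0.3]
cover 184 56 [ 528.5 -135.8   61. ] mad 0.3123853100887821 tool [ 1.9 -0.3]
```

The cover is seated: flange at z≈93–94, concentric within 1 mm, let go. Now I lift clear, turn the tool so that its x axis lies along the lid's swing, and go behind the lid.

Request:
jog_arm(
  motion=[
    [[0,0,-0.3],[0,0,0],0.2],
    [[0,0,-0.55],[0,0,-0.11],0.2],
    [[0,0,-0.6],[0,0,-0.11],-1],
    [[0,0,-0.6],[0,0,-0.11],-1],
    [[0,0,-0.6],[0,0,-0.11],-1],
    [[0,0,-0.2],[0,0,0],-1],
    [[-0.4,0,0],[0,0,0],-1],
    [[-0.55,0,0],[0,0,0],-1],
    [[-0.55,0,0],[0,0,0],-1],
    [[-0.48,0,0],[0,0,0],-1],
  ],
)

```text
t: 14.95
eef_pos: [446.9, -320.0, 559.2]
ee_rot: [[0.4, 0.917, 0.0], [0.917, -0.4, -0.0], [-0.0, 0.0, -1.0]]
ft_force: [0.7, 0.3, -0.4]
width: 0.003
grip_force: 0.0
```

```bash
cat > sz.py <<'E'
from h import *
np.set_printoptions(precision=2,suppress=True)
s=ctrl.state();E=np.array(s['eef_pos']);d=E[:2]-[493.4,-217.6]
print('t',s['t'],'tip s %.1f lat %.1f ztip %.1f'%(d@[.4007,.9162],d@[.9162,-.4007],E[2]-173),np.array(s['ee_rot'])[:2].round(3).tolist(),s['ft_force'],s['width'])
E
python3 sz.py; python3 - <<'E'
from h import *
from scipy.optimize import brentq
T=lambda p:np.array([340,170])+(np.array(p)+.5)*.3-.5
e,dd=ray('top',T((654,372)))
for x,z in((-190,-3),):
  def g(th):
    X=x*np.cos(th)+z*np.sin(th); Z=134-x*np.sin(th)+z*np.cos(th)
    p=e+dd*(Z-e[2])/dd[2]; return -(p[:2]-[493.4,-217.6])@[.4007,.9162]-X
  print('lid',brentq(g,1.3,2.1))
E
```

```text
t 14.95 tip s -112.4 lat -1.5 ztip 386.2 [[0.4, 0.917, 0.0], [0.917, -0.4, -0.0]] [ 0.67  0.29 -0.41] 0.0034393012606068513
lid 1.7493868124242302
```

Request:
jog_arm(
  motion=[
    [[0,0,0.5],[0,0,0],-1],
    [[0,0,0.39],[0,0,0],-1],
    [[0,0,0],[0,0,0],-1],
    [[0.2,0,0],[0,0,0],-1],
    [[0.2,0,0],[0,0,0],-1],
    [[0.15,0,0],[0,0,0],-1],
    [[0.15,0,0],[0,0,0],-1],
    [[0.15,0,0],[0,0,0],-1],
    [[0.17,0,0],[0,0,0],-1],
    [[0,0,0],[0,0,0],-1],
  ],
)

```text
t: 16.2
eef_pos: [489.3, -223.3, 470.1]
ee_rot: [[0.397, 0.918, 0.0], [0.918, -0.397, 0.002], [0.001, -0.001, -1.0]]
ft_force: [0.8, 0.4, -0.0]
width: 0.001
grip_force: 0.0
```

```bash
python3 sz.py
```

```text
t 16.2 tip s -6.8 lat -1.5 ztip 297.1 [[0.397, 0.918, 0.0], [0.918, -0.397, 0.002]] [ 0.77  0.43 -0.05] 0.0005094388021140441
```

```bash
cat > lid.py <<'E'
from h import *
# score lid angle by projecting inner/outer slab silhouette against the lid mask in scene and top
import sys
O=np.array([493.4,-217.6]);ex=np.array([-.4007,-.9162]);ey=np.array([.9162,-.4007])
MM={c:ctrl.camera_model(c) for c in('scene','top')}
for c in MM:
    snap(c,'lid_'+c+sys.argv[1]+'.png'); rr=ctrl.regions_of(c,'lid')
    if not rr: print(c,'none'); continue
    m=rr[0]['mask']; best=[]
    for th in np.arange(-.02,1.9,.02):
        P=[]
        for x in(0,-190):
            for z in(27,-3):
                for y in(-103,103):
                    X=x*np.cos(th)+z*np.sin(th);Z=134-x*np.sin(th)+z*np.cos(th)
                    P.append(proj(c,[*(O+X*ex+y*ey),Z],MM[c]))
        k=np.zeros(m.shape,'uint8'); cv2.fillConvexPoly(k,cv2.convexHull(np.array(P).round().astype(int)),1); k=k>0
        best.append(((k&m).sum()/(k|m).sum(),th))
    print(c,round(rr[0]['confidence'],2),'lid iou,angle',max(best))
E
python3 lid.py a
```

```text
scene 0.86 lid iou,angle (np.float64(0.9219569015725102), np.float64(1.34))
top 0.92 lid iou,angle (np.float64(0.8934746235359732), np.float64(1.36))
```

Request:
jog_arm(
  motion=[
    [[0.155,0,0],[0,0,0],-1],
    [[0.155,0,0],[0,0,0],-1],
    [[0.16,0,0.04],[0,0,0],-1],
    [[0.156,0,0.06],[0,0,0],-1],
    [[0.15,0,0.075],[0,0,0],-1],
    [[0.142,0,0.088],[0,0,0],-1],
    [[0.132,0,0.1],[0,0,0],-1],
    [[0.122,0,0.115],[0,0,0],-1],
    [[0.109,0,0.127],[0,0,0],-1],
    [[0.096,0,0.136],[0,0,0],-1],
  ],
)

```text
t: 17.65
eef_pos: [543.9, -97.9, 395.0]
ee_rot: [[0.399, 0.917, -0.0], [0.917, -0.399, 0.001], [0.0, -0.0, -1.0]]
ft_force: [1.7, 0.4, 2.1]
width: -0.002
grip_force: 1.2
```

```bash
python3 sz.py; python3 lid.py b
```

```text
t 17.65 tip s 129.9 lat -1.7 ztip 222.0 [[0.399, 0.917, -0.0], [0.917, -0.399, 0.001]] [1.71 0.41 2.11] -0.0018343985863041052
scene 0.83 lid iou,angle (np.float64(0.8577158539159806), np.float64(0.42))
top 0.63 lid iou,angle (np.float64(0.47698924731182796), np.float64(0.38))
```

Request:
jog_arm(
  motion=[
    [[0.09,0,0.13],[0,0,0],-1],
    [[0.08,0,0.14],[0,0,0],-1],
    [[0.06,0,0.13],[0,0,0],-1],
    [[0.02,0,0.08],[0,0,0],-1],
    [[0,0,0.04],[0,0,0],-1],
    [[0,0,0.03],[0,0,0],-1],
    [[0,0,0.03],[0,0,0],-1],
    [[0,0,0.03],[0,0,0],-1],
    [[0,0,0],[0,0,0],-1],
    [[0,0,0],[0,0,0],-1],
  ],
)

```text
t: 19.1
eef_pos: [553.6, -75.9, 334.5]
ee_rot: [[0.4, 0.917, -0.001], [0.917, -0.4, 0.0], [-0.0, -0.001, -1.0]]
ft_force: [0.2, 0.3, 0.7]
width: 0.001
grip_force: 0.0
```

```bash
python3 sz.py
```

```text
t 19.1 tip s 154.0 lat -1.7 ztip 161.5 [[0.4, 0.917, -0.001], [0.917, -0.4, 0.0]] [0.22 0.29 0.67] 0.0008226112931031762
```

Request:
jog_arm(
  motion=[
    [[0,0,0.02],[0,0,0],-1],
    [[0,0,0.02],[0,0,0],-1],
    [[0,0,0.01],[0,0,0],-1],
    [[0,0,0.01],[0,0,0],-1],
    [[0,0,0],[0,0,0],-1],
    [[0,0,0],[0,0,0],-1],
    [[0,0,0],[0,0,0],-1],
    [[0,0,0],[0,0,0],-1],
    [[0,0,0],[0,0,0],-1],
    [[0,0,0],[0,0,0],-1],
  ],
)

```text
t: 20.35
eef_pos: [553.0, -75.7, 334.2]
ee_rot: [[0.399, 0.917, 0.004], [0.917, -0.399, -0.001], [0.001, 0.004, -1.0]]
ft_force: [-9.3, 1.1, 20.6]
width: 0.002
grip_force: 10.1
```

```bash
python3 sz.py; python3 lid.py c
```

```text
t 20.35 tip s 153.9 lat -2.3 ztip 161.2 [[0.399, 0.917, 0.004], [0.917, -0.399, -0.001]] [-9.29  1.09 20.63] 0.002094269459847977
scene 0.88 lid iou,angle (np.float64(0.8299902944031058), np.float64(0.0))
top 0.63 lid iou,angle (np.float64(0.438049393051486), np.float64(-0.02))
```

Request:
jog_arm(
  motion=[
    [[0,0,-0.25],[0,0,0],-1],
    [[0,0,-0.2],[0,0,0],-1],
    [[0.3,0.33,0],[0,0,0],-1],
    [[0.3,0.33,0],[0,0,0],-1],
    [[0.07,0.07,0],[0,0,0],-1],
    [[0,0,0],[0,0,0],-1],
    [[0,0,0.3],[0,0,0],-1],
    [[0,0,0.25],[0,0,0],-1],
    [[0,0,0.1],[0,0,0],-1],
    [[0,0,0],[0,0,0],-1],
  ],
)

```text
t: 21.8
eef_pos: [646.7, -43.8, 309.3]
ee_rot: [[0.4, 0.917, -0.0], [0.917, -0.4, -0.0], [-0.0, -0.0, -1.0]]
ft_force: [-0.2, 0.2, 0.4]
width: 0.003
grip_force: 0.0
```

```bash
python3 sz.py; python3 lid.py d
```

```text
t 21.8 tip s 220.6 lat 70.8 ztip 136.3 [[0.4, 0.917, -0.0], [0.917, -0.4, -0.0]] [-0.21  0.21  0.42] 0.0027369785093067233
scene 0.69 lid iou,angle (np.float64(0.7204672589667653), np.float64(0.06))
top 0.66 lid iou,angle (np.float64(0.5212565445026178), np.float64(-0.02))
```

```bash
python3 - <<'E'
import cv2,numpy as np
a=cv2.imread('pics/lid_scened.png')[160:340,110:300];b=cv2.imread('pics/lid_scenec.png')[160:340,110:300]
cv2.imwrite('pics/v9.png',cv2.resize(np.hstack([b,a]),(800,380),interpolation=2))
E
```

```text
(no output)
```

View pics/v9.png

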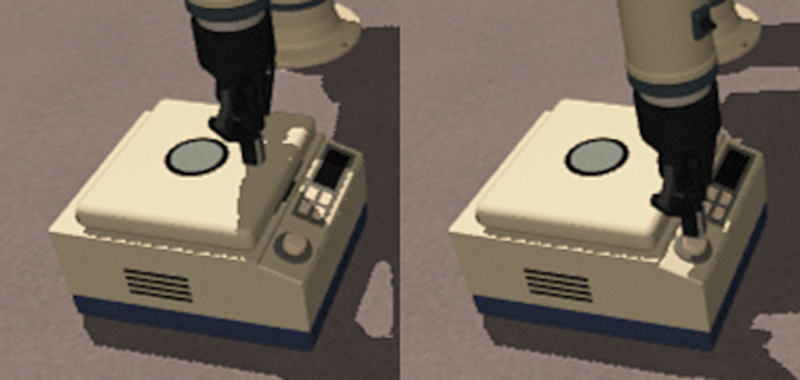

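The lid lies shut and identical in both frames (before and after release), and the fingertips are above the button at about (690,235) in the right half. Pressing the button.

Request:
jog_arm(
  motion=[
    [[0,0,0.04],[0,0,0],-1],
    [[0,0,0.03],[0,0,0],-1],
    [[0,0,0.03],[0,0,0],-1],
    [[0,0,0.02],[0,0,0],-1],
    [[0,0,0.02],[0,0,0],-1],
    [[0,0,0.01],[0,0,0],-1],
    [[0,0,0],[0,0,0],-1],
    [[0,0,0],[0,0,0],-1],
    [[0,0,0],[0,0,0],-1],
    [[0,0,0],[0,0,0],-1],
  ],
)

```text
t: 23.25
eef_pos: [647.0, -43.7, 300.2]
ee_rot: [[0.4, 0.917, 0.005], [0.917, -0.4, -0.002], [0.001, 0.006, -1.0]]
ft_force: [-7.9, 0.2, 21.7]
width: -0.006
grip_force: 9.5
```

Request:
jog_arm(
  motion=[
    [[0,0,-0.07],[0,0,0],-1],
    [[0,0,-0.02],[0,0,0],-1],
    [[0,0,0],[0,0,0],-1],
    [[0,0,0],[0,0,0],-1],
    [[0,0,0],[0,0,0],-1],
    [[0,0,0],[0,0,0],-1],
    [[0,0,0],[0,0,0],-1],
    [[0,0,0],[0,0,0],-1],
    [[0,0,0],[0,0,0],-1],
    [[0,0,0],[0,0,0],-1],
  ],
)

```text
t: 24.5
eef_pos: [647.3, -43.4, 303.0]
ee_rot: [[0.399, 0.917, -0.0], [0.917, -0.399, 0.0], [0.0, -0.0, -1.0]]
ft_force: [3.0, 2.5, 3.3]
width: 0.004
grip_force: 1.7
```

The springy 3.3 N at 2.8 mm higher, against the hard stop at 21.7 N, confirms that the button went fully in. Retreating.

Request:
jog_arm(
  motion=[
    [[0,0,-0.2],[0,0,0],-1],
    [[0,0,-0.5],[0,0,0],-1],
    [[0,0,-0.5],[0,0,0],-1],
    [[0,0,-0.5],[0,0,0],-1],
    [[0,0,-0.3],[0,0,0],-1],
    [[0,0,0],[0,0,0],-1],
    [[0,0,0],[0,0,0],-1],
    [[0,0,0],[0,0,0],-1],
    [[0,0,0],[0,0,0],-1],
    [[0,0,0],[0,0,0],-1],
  ],
)

```text
t: 25.75
eef_pos: [647.4, -43.5, 502.4]
ee_rot: [[0.399, 0.917, -0.001], [0.917, -0.399, 0.0], [-0.0, -0.001, -1.0]]
ft_force: [-0.2, 0.6, 0.5]
width: -0.001
grip_force: 0.0
```

```bash
python3 lid.py e; python3 -c "
from workcell import ctrl
print(ctrl.state()['ft_force']); print(ctrl.hand_in())"
```

```text
scene 0.77 lid iou,angle (np.float64(0.9097233457369358), np.float64(0.0))
top 0.91 lid iou,angle (np.float64(0.2939267015706806), np.float64(-0.02))
[-0.31577653  0.39665202  0.04466306]
the job is handed in; nothing more can be done
None
```

I handed the job in at about 26 s of the 58 s limit; the hand-in gave no verdict. By my own checks the cover is seated level on the rotor, the lid is shut past its catch, and the start button was pressed right in and let go. I kept clear of the smaller cover, jar and beaker but didn't re-measure them at the end.

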